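# Find the parts case that rattles

## Task

One of the three sealed grey parts cases has something loose in it. Working along the row from left to right as the robot sees it, lift each case clear of the mat, shake it briskly back and forth a few times, and set it back upright where it stood; then take the one that rattled and finish holding it level and still about 12 cm above the large oval fibreboard block beyond the row, centred over it, without putting it down. Leave the other things on the bench where they are.

Things in the scene. Friction and masses are not known exactly. Their poses are not given: they have to be found in the camera images.
- case_left_center (a point): Left (largest y) of three sealed parts cases that look alike: grey plastic box 120 mm long, 62 mm wide, 56 mm tall, with a black seam and a black latch tab at one short end. This point is its centre, 28 mm above its underside; x runs along the 120 mm, y along the 62 mm, z up. It weighs 0.30 to 0.40 kg with its contents; weight and looks tell nothing about which one rattles.
- case_middle_center (a point): The middle case of the row, same as the left one, point at its centre. In two of the three cases 190 g of parts are packed tight in the middle; in one (any of the three) a loose 36 mm steel ball of 190 g rolls freely along a channel on the case's own x axis, 72 mm from end wall to end wall.
- case_right_center (a point): The right case of the row (smallest y), same as the left one, point at its centre. When a case is shaken along its length or tilted lengthwise a little, the loose ball knocks on the end wall ahead and mostly stays near it, which the wrist feels as a moment shift of up to 0.13 N m across the case's length between the two ends (its weight times the 72 mm); tight contents do not shift.
- oval_mark_top (a point): Middle of the top face of the large fixed oval fibreboard block (120 mm by 80 mm, 20 mm tall, standing on the bench), beyond the row of cases; z up. It is the mark over which the rattling case is to be presented.
- oval_a: Loose small oval fibreboard block, 62 x 40 x 20 mm; origin under its centre, on the bench. A bystander: leave it alone.
- oval_b: Loose small oval fibreboard block, 55 x 34 x 20 mm; origin under its centre, on the bench. A bystander: leave it alone.
- pill_a: Loose white plastic pill-shaped bead, 28 x 16 x 12 mm, lying between the left and middle cases; origin under its centre, on the bench. A bystander: leave it alone.
- pill_b: Loose white plastic pill-shaped bead, 28 x 16 x 12 mm, lying between the middle and right cases; origin under its centre, on the bench. A bystander: leave it alone.
- micrometer: Loose blue micrometer lying flat, about 140 x 80 mm, 22 mm tall; origin under its centre, on the bench. A bystander: leave it alone.
- driver: Loose screwdriver about 200 mm long lying flat, handle 26 mm thick; origin under its centre, on the bench. A bystander: leave it alone.
- steel_ring: Loose steel ring 36 mm across, 8 mm tall; origin under its centre, on the bench. A bystander: leave it alone.
Mind the look-alikes: they are no part of the job. Leave any orange look-alike of the part that bears case_left_center alone. Leave any turquoise look-alike of the part that bears oval_mark_top alone.

How it is judged (in metres and radians):
On the way, in this order (a step that is already met when the one before it is completed fails the run):
1. the left case, off the bench, is swung quickly (over 0.22 m/s), forth (height (world z) of case_left_center above 0.06 m and linear speed of case_left above 0.22 m/s), for 0.02 s.
2. the left case, still off the bench, comes to the turn of the stroke (under 0.06 m/s) (height (world z) of case_left_center above 0.06 m and linear speed of case_left below 0.06 m/s).
3. the left case, off the bench, is swung quickly (over 0.22 m/s), and back again (all of step 1), for 0.02 s.
4. the middle case, off the bench, is swung quickly (over 0.22 m/s), forth (height (world z) of case_middle_center above 0.06 m and linear speed of case_middle above 0.22 m/s), for 0.02 s.
5. the middle case, still off the bench, comes to the turn of the stroke (under 0.06 m/s) (height (world z) of case_middle_center above 0.06 m and linear speed of case_middle below 0.06 m/s).
6. the middle case, off the bench, is swung quickly (over 0.22 m/s), and back again (all of step 4), for 0.02 s.
7. the right case, off the bench, is swung quickly (over 0.22 m/s), forth (height (world z) of case_right_center above 0.06 m and linear speed of case_right above 0.22 m/s), for 0.02 s.
8. the right case, still off the bench, comes to the turn of the stroke (under 0.06 m/s) (height (world z) of case_right_center above 0.06 m and linear speed of case_right below 0.06 m/s).
9. the right case, off the bench, is swung quickly (over 0.22 m/s), and back again (all of step 7), for 0.02 s.
10. the rattling case is held over the oval mark, the two others back in their places (horizontal distance between ball_center and oval_mark_top below 0.1 m and z of ball_center in the frame of oval_mark_top above 0.05 m and ((distance between case_left_center and ball_center below 0.055 m and horizontal distance between case_left_center and oval_mark_top below 0.045 m and z of case_left_center in the frame of oval_mark_top between 0.07 and 0.19 m and angle between case_left_center's own z axis and vertical below 0.2 rad and linear speed of case_left below 0.03 m/s and contact force between case_left and the fingers above 2 N) or (not (distance between case_left_center and ball_center below 0.055 m) and distance of case_left_center from where it was at the start of the episode below 0.04 m and height (world z) of case_left_center below 0.034 m and angle between case_left_center's own z axis and vertical below 0.1 rad and linear speed of case_left below 0.02 m/s)) and ((distance between case_middle_center and ball_center below 0.055 m and horizontal distance between case_middle_center and oval_mark_top below 0.045 m and z of case_middle_center in the frame of oval_mark_top between 0.07 and 0.19 m and angle between case_middle_center's own z axis and vertical below 0.2 rad and linear speed of case_middle below 0.03 m/s and contact force between case_middle and the fingers above 2 N) or (not (distance between case_middle_center and ball_center below 0.055 m) and distance of case_middle_center from where it was at the start of the episode below 0.04 m and height (world z) of case_middle_center below 0.034 m and angle between case_middle_center's own z axis and vertical below 0.1 rad and linear speed of case_middle below 0.02 m/s)) and ((distance between case_right_center and ball_center below 0.055 m and horizontal distance between case_right_center and oval_mark_top below 0.045 m and z of case_right_center in the frame of oval_mark_top between 0.07 and 0.19 m and angle between case_right_center's own z axis and vertical below 0.2 rad and linear speed of case_right below 0.03 m/s and contact force between case_right and the fingers above 2 N) or (not (distance between case_right_center and ball_center below 0.055 m) and distance of case_right_center from where it was at the start of the episode below 0.04 m and height (world z) of case_right_center below 0.034 m and angle between case_right_center's own z axis and vertical below 0.1 rad and linear speed of case_right below 0.02 m/s))), for 0.2 s.
At the end, for the whole second after the job is handed in: The case with the loose ball is in the fingers, its centre 70 to 190 mm above the top of the large oval block and within 45 mm of it sideways, tilted under 0.2 rad and still; the other two stand upright on the bench within 40 mm of where they began, at rest (all of step 10); the arm keeps its last pose, push and grip.
It fails at once if one of the other loose things on the bench was moved more than 30 mm (distance of any of oval_a, oval_b, pill_a, pill_b, micrometer, driver, steel_ring from where it was at the start of the episode above 0.03 m).
It also fails if it takes over 72 s, if anything falls off the work surface, if the arm or the gripper's body presses on something with over 40 N, if the wrist force passes 120 N, or if a joint passes its speed limit or range.

## Robot

A 6-joint arm with a two-finger parallel gripper is mounted at the origin on the work surface. World frame = base frame: x ahead of the robot, y to its left, z up, the work surface at z = 0. Lengths are in m, angles in degrees, forces in N, time in s.
With the tool pointing down it reaches from about 0.3 to 0.75 m from the base axis. Payload 8.5 kg.
Tool frame: the origin (TCP) lies midway between the tips of the shut fingers; the grasp point (between the pads) lies 19 mm behind it; y points along the fingers, x is the direction in which the jaws open and shut, and the axes are right-handed (so a half turn about y gives the same grasp; the last joint's range is limited). The gripper opens to 85 mm and grips with 20 to 120 N. Pads are 22 mm wide; open, the fingers measure 114 mm over their backs; the gripper's body (76 mm by 85 mm) begins 54 mm behind the grasp point. The pads swing forward as they close: fully open they stand 13 mm farther back than shut.
Start: joints at [58.539, 21.807, 74.336, -0, 83.858, -12.336], TCP at [0.18, 0.52, 0.231] pointing down, gripper open.
Joint ranges: [-178.18, 178.18], [-50.72, 133.34], [12.68, 142.11], [-81.47, 261.47], [9.98, 163.14], [-165.26, 165.26]. Speed limits (degrees/s): [136.94, 136.94, 180, 180, 180, 180].

## Interface

Orientations are given as a 3x3 rotation matrix whose columns are the frame's x, y, z axes.
In Python, from rig import env gives the robot as it stands.
- The arm moves only by the tool carry_out, never from a script. Its argument "plan" is a list of rows, each a list of 3 entries, a list of its own where there are three numbers: the shift along the tool's x, y, z in m, then the turn, a rotation vector about the tool's x, y, z in degrees, then the finger opening in m, from 0 to 0.0854. In form: [[[dx, dy, dz], [ax, ay, az], jaw], ...]. A call has 1 to 8 rows; each row shifts and turns the commanded pose from where the row before left it, along the tool's axes as they then stand; what a row does not reach is not made up. A row lasts 1/8 s, in which the tool goes at most 62.5 mm and 10.7 degrees, less where a joint would pass 70% of its speed; a pose out of reach is approached as far as the arm can. A call is refused whole if a number of a shift passes 0.0625 or a number of a turn 10.7, either way. A call with a gripper value outside its range is refused whole. The fingers move at their own pace and stop on an object; "force" is the grip in N (left out, the last holds). Time passes only in rows, so rows that do not move let the fingers close. It gives the time, the measured TCP pose, the force and the opening at its end, in the units of the state.
- env.observe(): the state, without advancing time (a new reading comes with each control period).
- env.get_image(name): name is "side" or "top"; returns a dict with "image" (384x512x3 uint8, red, green, blue), "vfov" (degrees; the focal length in pixels is half the picture's height over the tangent of half this angle, whatever the lens; pixels are square), "cx", "cy" (the principal point, pixels), "rvec" (rotation vector, rad) and "tvec" (3), from world to camera coordinates, as OpenCV has them. Camera axes: x right, y down, z forward; pixel columns grow to the right and rows downward; lengths in m; the calibration is good to about 2 mm. A picture is of the moment at which its call begins. There is no depth.
- env.close_job(): hands the job in, once; it reports no verdict.
Trained networks look in a picture, given as the dict that the camera call returned (one of the last four; its "shot" number tells which), for a name from the list of things; names that differ only in an ending like _2 or _b are one class to them, and where a whole thing is asked for, a point or a joint stands for the part that bears it (a point fixed in the world has none). Each returns a list of dicts, best first, with "conf" (0 to 1); they miss things now and then, are a little off and sometimes report something else, mostly with a low value. They report only what shows in the picture. A call takes as long as a camera call. They do not tell look-alikes from the thing itself.
- env.outline_of(target, picture): "mask" (384x512 bool, what is visible of it) and "pixel" ([row, column] in pixels, amid what is visible of it).
The state is a dict: "time_s": time; "q": joint angles; "qvel": joint speeds; "joint_efforts": joint torques, N m; "position": TCP position; "tool_rot": TCP orientation; "ft_force": force on the tool from outside, world axes, zero at the start; "wrist_torque": the same for the moment, N m; "grip_width": finger opening in m.
Only numpy, scipy, OpenCV 4.12 (cv2) and the standard library are available. Lean on these libraries where they do the work, as an engineer would, in place of code of your own. Each camera call takes 0.05 s, during which the arm holds its last target.

## Working session

There is one attempt and no reset: what is moved stays moved. The work goes in short steps, Python scripts to look and compute and a tool call to move; the robot and the scene stay as the last step left them, time stands still between calls to the robot, and variables do not carry over. Pictures are saved under pics/ and viewed, and the job is handed in when it is done.

Besides the shell and the picture viewer there is one more tool, called after "Emit:" as a command line: name --argument value ..., lists and objects as JSON in quotes. carry_out: Moves the arm, as the interface text tells. Its arguments: {"type":"object","properties":{"plan":{"type":"array","items":{"type":"array"}},"force":{"type":"number"}},"required":["plan"]}

```bash
mkdir -p pics; ls; python3 - <<'E'
from rig import env
import cv2
s=env.observe(); print(s)
for n in ["side","top"]:
    p=env.get_image(n); cv2.imwrite(f"pics/{n}0.png",p["image"][:,:,::-1]); print({k:v for k,v in p.items() if k!="image"})
    for t in ["case_left_center","oval_mark_top","pill_a","micrometer"]:
        print(t,[(round(d["conf"],2),d["pixel"],int(d["mask"].sum())) for d in env.outline_of(t,p)])
E
```

```text
pics
{'time_s': 0.0, 'q': array([ 5.85394990e+01,  2.18423339e+01,  7.43871031e+01, -1.31676552e-03,
        8.38563150e+01, -1.23339770e+01]), 'qvel': array([ 0.12437526,  0.00919697, -0.07942766, -0.01959707, -0.09284811,
        0.01559623]), 'joint_efforts': array([-1.38350766e-03, -4.48442531e+01, -2.31279981e+01, -2.28463887e-04,
        4.53977671e-03, -4.06848528e-05]), 'position': array([0.18004184, 0.51937978, 0.23068535]), 'tool_rot': array([[ 3.27652412e-01, -7.61628637e-04, -9.44798030e-01],
       [ 9.44797198e-01, -1.28857165e-03,  3.27653162e-01],
       [-1.46698998e-03, -9.99998880e-01,  2.97380994e-04]]), 'ft_force': array([-0.0480886 , -0.52560581,  1.42148161]), 'wrist_torque': array([0.00327078, 0.04137404, 0.02900544]), 'grip_width': 0.08501457643161553}
{'vfov': 44.88919496739764, 'cx': 259.55481841607053, 'cy': 181.309058420408, 'rvec': array([ 0.57319314, -2.73928386,  1.06336026]), 'tvec': array([0.40062195, 0.17904062, 1.54996204]), 'shot': 1}
case_left_center [(0.91, [238.2, 223.5], 976), (0.68, [306.0, 284.5], 523)]
oval_mark_top [(0.73, [159.9, 229.4], 511), (0.68, [189.5, 199.1], 612), (0.54, [223.6, 157.1], 215)]
pill_a [(0.49, [208.6, 226.3], 39)]
micrometer [(0.9, [278.4, 215.7], 490)]
{'vfov': 47.26152894452964, 'cx': 254.50263920518304, 'cy': 193.54004575169924, 'rvec': array([ 2.13744076, -2.1675294 ,  0.12108605]), 'tvec': array([-0.00179078,  0.46186958,  1.32085997]), 'shot': 2}
case_left_center [(0.78, [195.4, 173.4], 946), (0.55, [279.8, 129.0], 1105)]
oval_mark_top [(0.84, [135.4, 228.1], 798), (0.63, [148.6, 281.7], 857)]
pill_a [(0.4, [177.2, 217.2], 30), (0.37, [179.7, 284.6], 28)]
micrometer [(0.55, [214.4, 131.3], 530)]
```

View pics/side0.png

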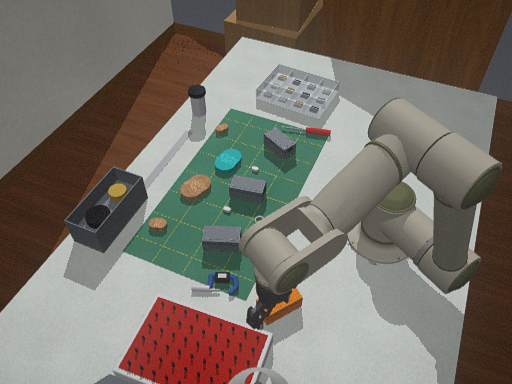

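View pics/top0.png

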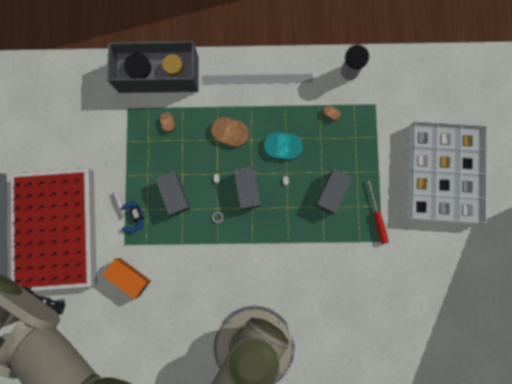

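The top view shows three grey cases at about (row, col) (194,172), (187,247) and (192,333). The fixed brown oval is at (132,229), with the turquoise look-alike at (146,283). The orange case sits near (278,127).

```bash
cat > h.py <<'E'
import numpy as np, cv2
from scipy.optimize import minimize
def cam(p):
    f=192/np.tan(np.radians(p["vfov"])/2)
    return np.array([[f,0,p["cx"]],[0,f,p["cy"]],[0,0,1]])
def proj(p,X):
    return cv2.projectPoints(np.asarray(X,float).reshape(-1,3),p["rvec"],p["tvec"],cam(p),None)[0].reshape(-1,2)
def ray(p,rc,z):
    R=cv2.Rodrigues(p["rvec"])[0]; c=-R.T@p["tvec"]
    d=R.T@np.linalg.inv(cam(p))@np.array([rc[1],rc[0],1.]); return c+d*(z-c[2])/d[2]
def box(x,y,yaw,z0=0,dim=(.12,.062,.056)):
    c,s=np.cos(yaw),np.sin(yaw)
    return np.array([[x+c*a*dim[0]-s*b*dim[1],y+s*a*dim[0]+c*b*dim[1],z0+dim[2]*k] for a in(-.5,.5) for b in(-.5,.5) for k in(0,1)])
def sil(p,X,up=4):
    h=cv2.convexHull((proj(p,X)*16*up+ (up-1)*8).astype(np.int32))
    m=np.zeros((384*up,512*up),np.uint8); cv2.fillConvexPoly(m,h,1,cv2.LINE_AA,4); return m
def fit(views,x0):  # views: list of (picture, mask)
    ms=[cv2.resize(m.astype(np.uint8),None,fx=4,fy=4,interpolation=cv2.INTER_NEAREST) for _,m in views]
    def cost(v):
        t=0
        for (p,_),m in zip(views,ms):
            s=sil(p,box(*v)); t+=1-(s&m).sum()/max(1,(s|m).sum())
        return t
    best=None
    for dy in (-.5,-.2,0,.2,.5):
        x=np.array(x0)+[0,0,dy]
        r=minimize(cost,x,method="Nelder-Mead",options=dict(initial_simplex=[x,x+[.02,0,0],x+[0,.02,0],x+[0,0,.25]],xatol=2e-4,fatol=1e-4))
        if best is None or r.fun<best.fun: best=r
    return best
def nongreen(p,c,rad):
    im=p["image"].astype(int); r,g,b=im[...,0],im[...,1],im[...,2]
    m=((np.abs(r-g)<22)&(np.abs(g-b)<22)&(np.abs(r-b)<22)&(im.sum(2)<430)).astype(np.uint8)
    m=cv2.morphologyEx(m,cv2.MORPH_CLOSE,np.ones((3,3)));m=cv2.morphologyEx(m,cv2.MORPH_OPEN,np.ones((3,3)))
    n,l,st,ce=cv2.connectedComponentsWithStats(m)
    k=l[int(c[0]),int(c[1])]; return l==k
E
python3 - <<'E'
from rig import env
from h import *
a=env.get_image("side");b=env.get_image("top")
import pickle; pickle.dump((a,b),open("p0.pkl","wb"))
for n,p,cs in(("side",a,[(240,221),(190,250),(145,279)]),("top",b,[(194,172),(187,247),(192,333)])):
    v=p["image"][:,:,::-1].copy()
    for c in cs:
        m=nongreen(p,c,0); print(n,c,m.sum()); v[m]=(0,0,255)
    cr=(slice(90,290),slice(120,340)) if n=="side" else (slice(90,290),slice(100,400))
    cv2.imwrite(f"pics/{n}m.png",np.vstack([cv2.resize(w[cr],None,fx=2.5,fy=1.5*2.5/2.5*1) if 0 else cv2.resize(w[cr],None,fx=1.5,fy=1.5) for w in (v,p["image"][:,:,::-1])]))
for t in ["case_left_center"]:
  for p in(a,b): print([(round(d["conf"],2),d["pixel"],int(d["mask"].sum())) for d in env.outline_of(t,p)])
for z,rc in((.02,(135,228.5)),(.056,(192,172)),(.056,(185,246)),(.056,(190,334)),(.006,(177.5,217)),(.006,(180,285)),(0,(217,218))): print(rc,ray(b,rc,z).round(3))
E
```

```text
side (240, 221) 38458
side (190, 250) 818
side (145, 279) 666
top (194, 172) 1156
top (187, 247) 1153
top (192, 333) 1124
[(0.94, [241.5, 220.2], 939), (0.8, [309.1, 286.1], 500)]
[(0.93, [282.4, 128.9], 1080), (0.79, [194.7, 176.2], 908)]
(135, 228.5) [0.65  0.071 0.02 ]
(192, 172) [0.467 0.241 0.056]
(185, 246) [0.485 0.017 0.056]
(190, 334) [ 0.466 -0.248  0.056]
(177.5, 217) [0.517 0.109 0.006]
(180, 285) [ 0.506 -0.104  0.006]
(217, 218) [0.393 0.107 0.   ]
```

```bash
ls pics
```

```text
side0.png
sidem.png
top0.png
topm.png
```

View pics/topm.png

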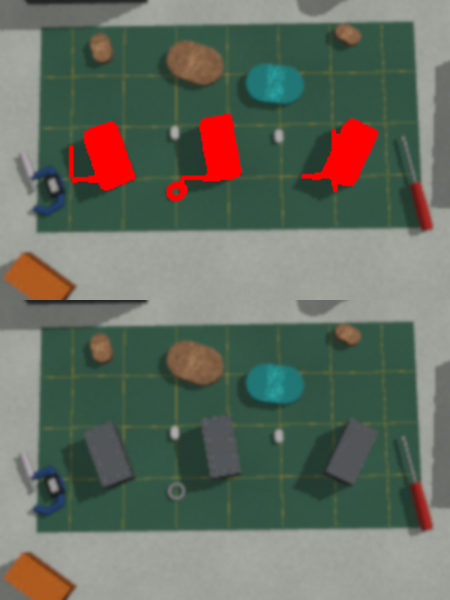

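```bash
python3 - <<'E'
import pickle
from h import *
a,b=pickle.load(open("p0.pkl","rb"))
v=b["image"][:,:,::-1].copy(); v=cv2.resize(v,None,fx=4,fy=4,interpolation=cv2.INTER_CUBIC)
w=cv2.resize(a["image"][:,:,::-1],None,fx=4,fy=4,interpolation=cv2.INTER_CUBIC)
for ct,cs,x0 in (((194,172),None,(.46,.24,.2)),((187,247),(190,250),(.48,.017,.2)),((192,333),(145,279),(.46,-.245,-.4))):
    r=fit([(b,nongreen(b,ct,0))],x0); print("top",r.x.round(4),r.fun)
    rr=r
    if cs:
        rr=fit([(b,nongreen(b,ct,0)),(a,nongreen(a,cs,0))],r.x); print("both",rr.x.round(4),rr.fun)
    for p,im in((b,v),(a,w)):
        q=proj(p,box(*rr.x)); q=q*4+1.5
        for i,j in((0,1),(2,3),(4,5),(6,7),(0,2),(2,6),(6,4),(4,0),(1,3),(3,7),(7,5),(5,1)):
            cv2.line(im,tuple(int(t) for t in q[i]),tuple(int(t) for t in q[j]),(0,0,255),1)
cv2.imwrite("pics/fit_t.png",v[450:950,500:1300+300][:, :800]); cv2.imwrite("pics/fit_t2.png",v[450:950,900:1650]); cv2.imwrite("pics/fit_s.png",w[480:1060,700:1300])
E
```

```text
top [0.4658 0.2451 0.3244] 0.17636295140196978
top [0.4782 0.0158 0.1358] 0.2578670855223961
both [0.4789 0.014  0.1669] 0.31342900392958717
top [ 0.4642 -0.2482 -0.4626] 0.17226844148641152
both [ 0.4637 -0.2497 -0.4657] 0.23870439897348494
```

```bash
sed -i 's/MORPH_OPEN,np.ones((3,3))/MORPH_OPEN,np.ones((9,9)) if rad==0 else cv2.getStructuringElement(cv2.MORPH_ELLIPSE,(9,9))/' h.py; python3 - <<'E'
import pickle
from h import *
a,b=pickle.load(open("p0.pkl","rb"))
v=b["image"][:,:,::-1].copy(); v=cv2.resize(v,None,fx=4,fy=4,interpolation=cv2.INTER_CUBIC)
w=cv2.resize(a["image"][:,:,::-1],None,fx=4,fy=4,interpolation=cv2.INTER_CUBIC)
for ct,cs,x0 in (((194,172),(240,221),(.46,.24,.2)),((187,247),(190,250),(.48,.017,.2)),((192,333),(145,279),(.46,-.245,-.4))):
    r=fit([(b,nongreen(b,ct,1))],x0); print("top",r.x.round(4),r.fun)
    rr=fit([(a,nongreen(a,cs,1))],r.x); print("side",rr.x.round(4),rr.fun)
    for rr,cc in((r,(0,0,255)),(rr,(255,255,0))):
      for p,im in((b,v),(a,w)):
        q=proj(p,box(*rr.x)); q=q*4+1.5
        for i,j in((0,1),(2,3),(4,5),(6,7),(0,2),(2,6),(6,4),(4,0),(1,3),(3,7),(7,5),(5,1)):
            cv2.line(im,tuple(int(t) for t in q[i]),tuple(int(t) for t in q[j]),cc,1)
cv2.imwrite("pics/fit_t.png",v[650:900,580:1100]); cv2.imwrite("pics/fit_t2.png",v[650:900,900:1450]); cv2.imwrite("pics/fit_s.png",w[480:1060,700:1300])
E
```

```text
top [0.4654 0.246  0.3116] 0.08409418548774628
side [0.4634 0.2415 0.34  ] 0.9726896888450169
top [0.4784 0.0163 0.1269] 0.1049358470803875
side [0.4793 0.0127 0.1738] 0.05148631703179174
top [ 0.4648 -0.2484 -0.4834] 0.10398015969029761
side [ 0.4632 -0.2513 -0.4964] 0.06016803685969829
```

View pics/fit_t.png

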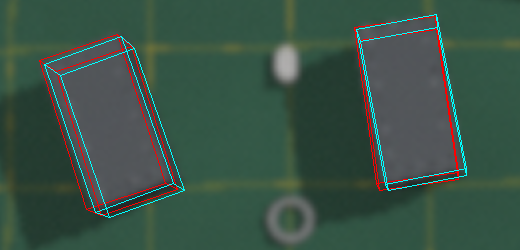

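View pics/fit_s.png

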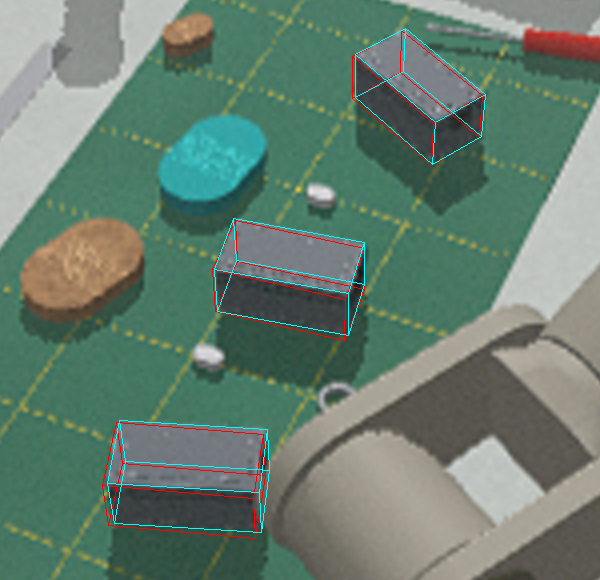

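View pics/fit_t2.png

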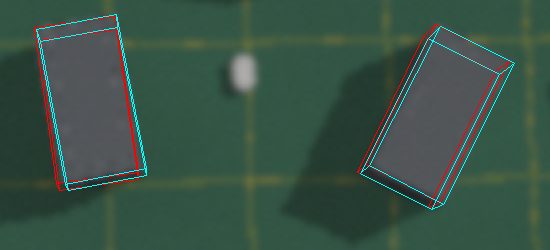

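```bash
cat > m.py <<'E'
import sys, numpy as np
from rig import env
from scipy.spatial.transform import Rotation as Ro
np.set_printoptions(suppress=True,precision=4)
# usage: m.py x y z tool_x_angle(deg, world) [smax rmax] ; prints shift left in tool axes and rows
def main(x,y,z,ang,smax=.055,rmax=10):
    s=env.observe(); P=s["position"]; R=np.array(s["tool_rot"])
    a=np.radians(ang); tx=np.array([np.cos(a),np.sin(a),0]); ty=np.array([0,0,-1.]); T=np.column_stack([tx,ty,np.cross(tx,ty)])
    w=np.degrees(Ro.from_matrix(R.T@T).as_rotvec()); d=np.array([x,y,z])-P
    n=max(1,int(np.ceil(max(np.linalg.norm(d)/smax,np.linalg.norm(w)/rmax))))
    print("t",round(s["time_s"],2),"pos",P,"toolx ang",np.degrees(np.arctan2(R[1,0],R[0,0])).round(2),"total turn",w.round(2),"rows",n)
    rows=[]; C=R.copy(); st=Ro.from_rotvec(np.radians(w/n)).as_matrix()
    for i in range(n):
        rows.append((C.T@(d/n)).round(4).tolist()); C=C@st
    print(rows, "turn each",(w/n).round(2)); print("F",s["ft_force"],"T",s["wrist_torque"],"w",round(s["grip_width"],4))
main(*map(float,sys.argv[1:]))
E
python3 m.py .4645 .2435 .19 108.6
python3 - <<'E'
import pickle
from rig import env
from h import *
for n in("side","top"):
    p=env.get_image(n)
    for d in env.outline_of("oval_mark_top",p):
        ys,xs=np.nonzero(d["mask"]); print(n,round(d["conf"],2),d["pixel"],ray(p,(ys.mean(),xs.mean()),.012).round(3))
E
```

```text
t 0.7 pos [0.1802 0.5196 0.2313] toolx ang 70.87 total turn [  0.   -37.73   0.  ] rows 8
[[-0.021, 0.0052, -0.0449], [-0.0246, 0.0052, -0.043], [-0.028, 0.0052, -0.0408], [-0.0313, 0.0052, -0.0384], [-0.0344, 0.0052, -0.0357], [-0.0372, 0.0052, -0.0327], [-0.0397, 0.0052, -0.0296], [-0.042, 0.0052, -0.0262]] turn each [ 0.   -4.72  0.  ]
F [-0.2599 -1.1132 -0.5483] T [-0.0282  0.0045  0.079 ] w 0.0852
side 0.73 [159.2, 227.3] [ 0.614 -0.099  0.012]
side 0.7 [188.8, 196.8] [0.661 0.066 0.012]
top 0.96 [134.6, 230.7] [0.662 0.067 0.012]
top 0.79 [145.9, 280.3] [ 0.613 -0.098  0.012]
```

Emit:
carry_out --plan '[[[-0.021,0.005,-0.045],[0,-4.7,0],0.085],[[-0.0245,0.005,-0.043],[0,-4.7,0],0.085],[[-0.028,0.005,-0.041],[0,-4.7,0],0.085],[[-0.031,0.005,-0.0385],[0,-4.7,0],0.085],[[-0.0345,0.005,-0.0355],[0,-4.7,0],0.085],[[-0.037,0.005,-0.0325],[0,-4.7,0],0.085],[[-0.0395,0.005,-0.0295],[0,-4.7,0],0.085],[[-0.042,0.005,-0.026],[0,-4.7,0],0.085]]' --force 100

```text
time_s: 1.9
position: [0.4649, 0.2425, 0.1913]
tool_rot: [[-0.319, 0.0, -0.948], [0.948, 0.0, -0.319], [0.0, -1.0, -0.0]]
ft_force: [0.0, 0.9, 0.1]
grip_width: 0.0848
```

```bash
python3 m.py .4645 .2435 .013 108.6 .045
```

```text
t 1.9 pos [0.4649 0.2425 0.1913] toolx ang 108.62 total turn [0.02 0.02 0.  ] rows 4
[[0.0003, 0.0446, 0.0], [0.0003, 0.0446, 0.0], [0.0003, 0.0446, 0.0], [0.0003, 0.0446, 0.0]] turn each [0.   0.01 0.  ]
F [0.0218 0.9331 0.1117] T [0.0101 0.0175 0.0169] w 0.0848
```

Emit:
carry_out --plan '[[[0,0.045,0],[0,0,0],0.085],[[0,0.045,0],[0,0,0],0.085],[[0.001,0.045,0],[0,0,0],0.085],[[0,0.043,0],[0,0,0],0.085],[[0,0,0],[0,0,0],0.085]]'

```text
time_s: 2.52
position: [0.4622, 0.2443, 0.0114]
tool_rot: [[-0.317, -0.005, -0.948], [0.948, -0.001, -0.317], [0.0, -1.0, 0.006]]
ft_force: [-0.6, -0.4, 0.2]
grip_width: 0.0848
```

```bash
python3 m.py .4645 .2435 .013 108.6 .045; python3 - <<'E'
from rig import env
from h import *
p=env.get_image("top"); cv2.imwrite("pics/t1.png",cv2.resize(p["image"][140:260,100:260,::-1],None,fx=4,fy=4))
E
```

```text
t 2.52 pos [0.4622 0.2443 0.0114] toolx ang 108.47 total turn [-0.32 -0.13  0.02] rows 1
[[-0.0015, -0.0016, -0.0019]] turn each [-0.32 -0.13  0.02]
F [-0.5823 -0.4181  0.2435] T [ 0.0093  0.0207 -0.0043] w 0.0848
```

View pics/t1.png

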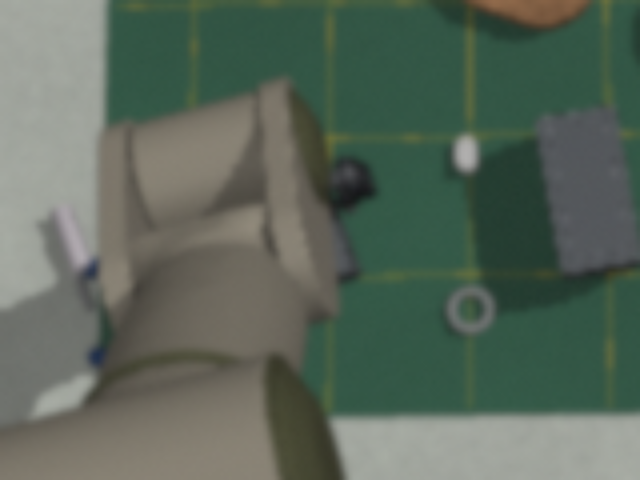

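The arm hides most of the left case in this view, and there is no contact force. I'm closing the grip.

Emit:
carry_out --plan '[[[0,0,0],[0,0,0],0.04],[[0,0,0],[0,0,0],0.04],[[0,0,0],[0,0,0],0.04],[[0,0,0],[0,0,0],0.04]]' --force 100

```text
time_s: 3.08
position: [0.4648, 0.245, 0.0157]
tool_rot: [[-0.317, 0.005, -0.948], [0.948, 0.001, -0.317], [-0.001, -1.0, -0.005]]
ft_force: [-0.6, 0.3, 8.6]
grip_width: 0.0606
```

Emit:
carry_out --plan '[[[0,-0.01,0],[0,0,0],0.04],[[0,-0.025,0],[0,0,0],0.04],[[0,-0.025,0],[0,0,0],0.04],[[0,-0.025,0],[0,0,0],0.04],[[0,-0.02,0],[0,0,0],0.04],[[0,-0.01,0],[0,0,0],0.04],[[0,0,0],[0,0,0],0.04],[[0,0,0],[0,0,0],0.04]]'

```text
time_s: 4.08
position: [0.4631, 0.2446, 0.1277]
tool_rot: [[-0.317, -0.001, -0.948], [0.948, -0.0, -0.317], [0.0, -1.0, 0.001]]
ft_force: [-0.3, 0.5, -3.4]
grip_width: 0.0613
```

```bash
python3 m.py .4645 .2435 .013 108.6 .045; python3 - <<'E'
from rig import env
from h import *
p=env.get_image("side"); cv2.imwrite("pics/s1.png",cv2.resize(p["image"][140:300,160:360,::-1],None,fx=4,fy=3.5))
E
```

```text
t 4.08 pos [0.4631 0.2446 0.1277] toolx ang 108.47 total turn [-0.08 -0.13  0.01] rows 3
[[-0.0005, 0.0382, -0.0004], [-0.0005, 0.0382, -0.0004], [-0.0005, 0.0382, -0.0003]] turn each [-0.03 -0.04  0.  ]
F [-0.3372  0.4881 -3.4421] T [ 0.0363 -0.024   0.0324] w 0.0613
```

View pics/s1.png

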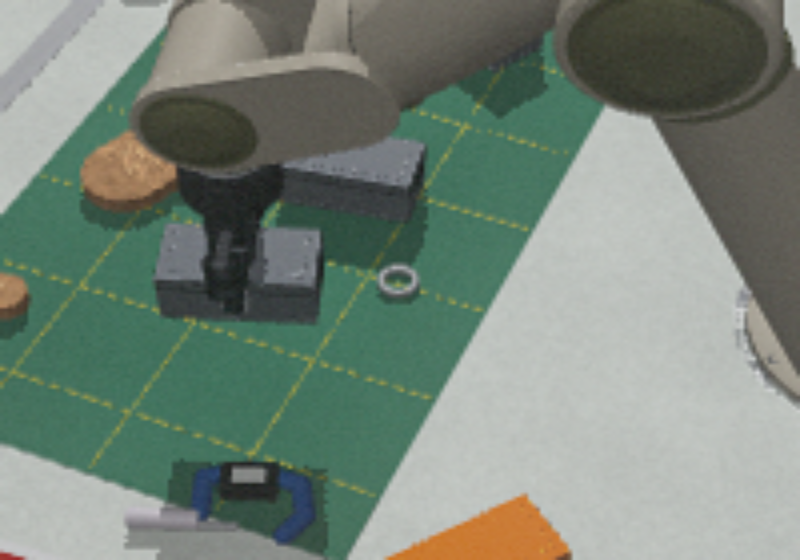

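The left case is held level, clear of the mat. Now I'll shake it.

Emit:
carry_out --plan '[[[0,0,0.05],[0,0,0],0.04],[[0,0,0],[0,0,0],0.04],[[0,0,-0.055],[0,0,0],0.04],[[0,0,0],[0,0,0],0.04],[[0,0,0.055],[0,0,0],0.04],[[0,0,0],[0,0,0],0.04],[[0,0,0],[0,0,0],0.04],[[0,0,0],[0,0,0],0.04]]'

```text
time_s: 5.12
position: [0.4171, 0.2291, 0.1285]
tool_rot: [[-0.317, 0.001, -0.949], [0.949, 0.0, -0.317], [-0.0, -1.0, -0.001]]
ft_force: [-0.1, -0.3, -3.4]
grip_width: 0.061
```

```bash
cat > tq.py <<'E'
from rig import env
import numpy as np, time
for i in range(3):
    s=env.observe(); R=np.array(s["tool_rot"])
    print(round(s["time_s"],2),"T in tool axes",(R.T@s["wrist_torque"]).round(3),"F",(R.T@s["ft_force"]).round(2),"pos",np.round(s["position"],4),"w",round(s["grip_width"],4),"je",np.round(s["joint_efforts"],2)) if i==0 else None
E
python3 tq.py
```

```text
5.12 T in tool axes [-0.047 -0.04  -0.036] F [-0.24  3.44  0.2 ] pos [0.4171 0.2291 0.1285] w 0.061 je [  0.08 -40.9  -19.12  -0.     0.08   0.  ]
```

Emit:
carry_out --plan '[[[0,0,-0.055],[0,0,0],0.04],[[0,0,0],[0,0,0],0.04],[[0,0,0.055],[0,0,0],0.04],[[0,0,0],[0,0,0],0.04],[[0,0,-0.055],[0,0,0],0.04],[[0,0,0],[0,0,0],0.04],[[0,0,0],[0,0,0],0.04],[[0,0,0],[0,0,0],0.04]]'

```text
time_s: 6.12
position: [0.4676, 0.2462, 0.1283]
tool_rot: [[-0.317, -0.001, -0.948], [0.948, -0.0, -0.317], [0.0, -1.0, 0.001]]
ft_force: [-0.3, 0.1, -3.8]
grip_width: 0.061
```

```bash
python3 tq.py
```

```text
6.12 T in tool axes [ 0.11  -0.006  0.061] F [0.18 3.79 0.23] pos [0.4676 0.2462 0.1283] w 0.061 je [ -0.08 -45.94 -20.65   0.    -0.09  -0.  ]
```

```bash
cat > avg.py <<'E'
from rig import env
import numpy as np
A=[]
for i in range(8):
    s=env.observe(); R=np.array(s["tool_rot"]); A.append(R.T@s["wrist_torque"])
    env.get_image("top")
A=np.array(A); print(round(s["time_s"],2),"Tx each",A[:,0].round(3),"mean",A.mean(0).round(3),"se",(A.std(0)/8**.5).round(3))
E
python3 avg.py
```

```text
6.47 Tx each [0.11  0.084 0.046 0.064 0.06  0.041 0.063 0.071] mean [ 0.067 -0.002  0.003] se [0.007 0.012 0.012]
```

Emit:
carry_out --plan '[[[0,0,0.05],[0,0,0],0.04],[[0,0,0],[0,0,0],0.04],[[0,0,-0.05],[0,0,0],0.04],[[0,0,0],[0,0,0],0.04],[[0,0,0.05],[0,0,0],0.04],[[0,0,0],[0,0,0],0.04],[[0,0,0],[0,0,0],0.04]]'

```text
time_s: 7.4
position: [0.4213, 0.2306, 0.1287]
tool_rot: [[-0.317, 0.001, -0.948], [0.948, 0.0, -0.317], [-0.0, -1.0, -0.001]]
ft_force: [0.7, -0.0, -2.5]
grip_width: 0.0609
```

```bash
python3 avg.py
```

```text
7.75 Tx each [-0.017 -0.114 -0.047 -0.091 -0.06  -0.015 -0.054 -0.048] mean [-0.056  0.009 -0.006] se [0.011 0.011 0.01 ]
```

The moment along the length flips between −0.056 and +0.067 N m, so the left case looks like the rattler. I'll set it back and check the other two.

```bash
python3 m.py .4645 .245 .018 108.5 .03
```

```text
t 7.8 pos [0.4211 0.2305 0.1283] toolx ang 108.47 total turn [ 0.   -0.03  0.  ] rows 4
[[-0.0, 0.0276, -0.0115], [-0.0, 0.0276, -0.0115], [-0.0, 0.0276, -0.0115], [-0.0, 0.0276, -0.0115]] turn each [ 0.   -0.01  0.  ]
F [ 0.862  -0.4041 -3.2435] T [ 0.0487 -0.031  -0.0181] w 0.0609
```

Emit:
carry_out --plan '[[[0,0.01,-0.023],[0,0,0],0.04],[[0,0.035,-0.023],[0,0,0],0.04],[[0,0.035,0],[0,0,0],0.04],[[0,0.02,0],[0,0,0],0.04],[[0,0.008,0],[0,0,0],0.04],[[0,0.002,0],[0,0,0],0.04],[[0,0,0],[0,0,0],0.04]]'

```text
time_s: 8.68
position: [0.4649, 0.2451, 0.019]
tool_rot: [[-0.317, 0.001, -0.948], [0.948, 0.0, -0.317], [-0.0, -1.0, -0.001]]
ft_force: [-1.2, -1.0, -2.2]
grip_width: 0.0607
```

```bash
python3 m.py .4645 .245 .0145 108.5 .03
```

```text
t 8.68 pos [0.4649 0.2451 0.019 ] toolx ang 108.47 total turn [ 0.08 -0.03 -0.  ] rows 1
[[-0.0, 0.0045, 0.0004]] turn each [ 0.08 -0.03 -0.  ]
F [-1.18   -0.9503 -2.1849] T [0.0392 0.0074 0.0649] w 0.0607
```

Emit:
carry_out --plan '[[[0,0.0015,0],[0,0,0],0.04],[[0,0.0015,0],[0,0,0],0.04],[[0,0,0],[0,0,0],0.04]]'

```text
time_s: 9.05
position: [0.4648, 0.2452, 0.0161]
tool_rot: [[-0.317, 0.001, -0.948], [0.948, 0.0, -0.317], [0.0, -1.0, -0.001]]
ft_force: [0.5, 0.4, 4.3]
grip_width: 0.0609
```

Emit:
carry_out --plan '[[[0,0,0],[0,0,0],0.085],[[0,0,0],[0,0,0],0.085],[[0,0,0],[0,0,0],0.085],[[0,-0.03,0],[0,0,0],0.085],[[0,-0.045,0],[0,0,0],0.085],[[0,-0.05,0],[0,0,0],0.085],[[0,-0.04,0],[0,0,0],0.085]]'

```text
time_s: 9.93
position: [0.4645, 0.245, 0.1823]
tool_rot: [[-0.317, 0.001, -0.948], [0.948, 0.0, -0.317], [-0.0, -1.0, -0.001]]
ft_force: [-0.2, 0.0, 0.4]
grip_width: 0.0846
```

```bash
python3 m.py .479 .0145 .18 98.9
```

```text
t 9.93 pos [0.4645 0.245  0.1823] toolx ang 108.48 total turn [0.07 9.58 0.  ] rows 5
[[-0.0447, 0.0005, 0.0119], [-0.045, 0.0005, 0.0104], [-0.0453, 0.0005, 0.0088], [-0.0456, 0.0005, 0.0073], [-0.0458, 0.0005, 0.0058]] turn each [0.01 1.92 0.  ]
F [-0.2258  0.0313  0.3642] T [-0.027  -0.0102  0.0314] w 0.0846
```

Emit:
carry_out --plan '[[[-0.0445,0,0.012],[0,1.9,0],0.085],[[-0.045,0,0.0105],[0,1.9,0],0.085],[[-0.0455,0.001,0.009],[0,1.9,0],0.085],[[-0.0455,0.001,0.0075],[0,1.9,0],0.085],[[-0.046,0,0.006],[0,1.9,0],0.085],[[0,0,0],[0,0,0],0.085]]'

```text
time_s: 10.68
position: [0.4785, 0.0118, 0.1783]
tool_rot: [[-0.152, 0.0, -0.988], [0.988, -0.0, -0.152], [-0.0, -1.0, -0.0]]
ft_force: [-0.6, 0.9, -0.5]
grip_width: 0.0848
```

```bash
python3 m.py .479 .0145 .016 98.9 .042;  python3 - <<'E'
from rig import env
from h import *
for n in("top","side"):
    p=env.get_image(n); v=cv2.resize(p["image"][:,:,::-1],None,fx=4,fy=4)
    for x in((.4645,.2435,.33),(.479,.0145,.155)):
        q=proj(p,box(*x))*4+1.5
        for i,j in((0,1),(2,3),(4,5),(6,7),(0,2),(2,6),(6,4),(4,0),(1,3),(3,7),(7,5),(5,1)):
            cv2.line(v,tuple(int(t) for t in q[i]),tuple(int(t) for t in q[j]),(0,0,255),1)
    cv2.imwrite(f"pics/{n}2.png",v[600:1000,500:1200] if n=="top" else v[520:1080,680:1320])
E
```

```text
t 10.68 pos [0.4785 0.0118 0.1783] toolx ang 98.73 total turn [ 0.   -0.17 -0.02] rows 4
[[0.0007, 0.0406, -0.0002], [0.0006, 0.0406, -0.0002], [0.0006, 0.0406, -0.0002], [0.0006, 0.0406, -0.0002]] turn each [ 0.   -0.04 -0.  ]
F [-0.586   0.9051 -0.4615] T [ 0.0141  0.0103 -0.0403] w 0.0848
```

View pics/side2.png

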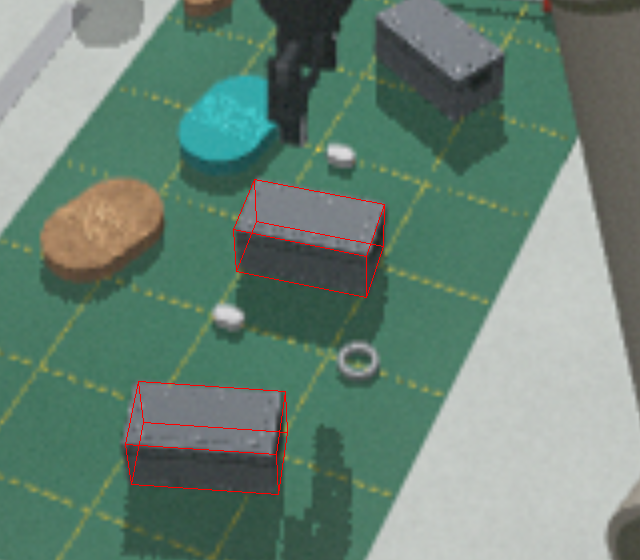

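View pics/top2.png

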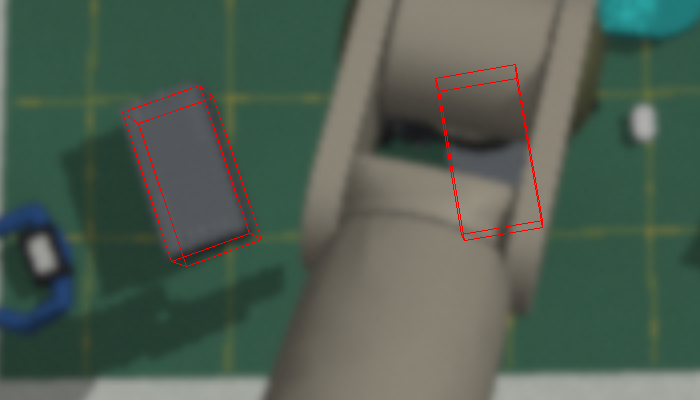

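The left case is back within a few mm of where it was, and the middle one is aligned. I'm descending.

Emit:
carry_out --plan '[[[0.0025,0.04,0],[0,0,0],0.085],[[0,0.045,0],[0,0,0],0.085],[[0,0.045,0],[0,0,0],0.085],[[0,0.032,0],[0,0,0],0.085],[[0,0,0],[0,0,0],0.085],[[0,0,0],[0,0,0],0.085]]'

```text
time_s: 11.52
position: [0.4785, 0.0173, 0.0174]
tool_rot: [[-0.157, 0.002, -0.988], [0.988, -0.0, -0.157], [-0.001, -1.0, -0.002]]
ft_force: [-0.1, 0.5, 0.3]
grip_width: 0.0852
```

Emit:
carry_out --plan '[[[0,0,0],[0,0,0],0.04],[[0,0,0],[0,0,0],0.04],[[0,0,0],[0,0,0],0.04],[[0,0,0],[0,0,0],0.04]]'

```text
time_s: 12.02
position: [0.4787, 0.0166, 0.018]
tool_rot: [[-0.156, 0.003, -0.988], [0.988, -0.001, -0.156], [-0.001, -1.0, -0.003]]
ft_force: [-1.9, 0.9, 10.8]
grip_width: 0.0606
```

Emit:
carry_out --plan '[[[0,-0.01,0],[0,0,0],0.04],[[0,-0.025,0],[0,0,0],0.04],[[0,-0.025,0],[0,0,0],0.04],[[0,-0.025,0],[0,0,0],0.04],[[0,-0.02,0],[0,0,0],0.04],[[0,-0.005,0],[0,0,0],0.04],[[0,0,0],[0,0,0],0.04],[[0,0,0],[0,0,0],0.04]]'

```text
time_s: 13.02
position: [0.4775, 0.0168, 0.1256]
tool_rot: [[-0.156, -0.002, -0.988], [0.988, 0.0, -0.156], [0.001, -1.0, 0.002]]
ft_force: [-0.7, 0.8, -2.6]
grip_width: 0.061
```

Emit:
carry_out --plan '[[[0,0,0.05],[0,0,0],0.04],[[0,0,0],[0,0,0],0.04],[[0,0,-0.05],[0,0,0],0.04],[[0,0,0],[0,0,0],0.04],[[0,0,0.05],[0,0,0],0.04],[[0,0,0],[0,0,0],0.04],[[0,0,0],[0,0,0],0.04],[[0,0,0],[0,0,0],0.04]]'

```text
time_s: 14.02
position: [0.4293, 0.0088, 0.1263]
tool_rot: [[-0.156, 0.001, -0.988], [0.988, -0.0, -0.156], [-0.0, -1.0, -0.001]]
ft_force: [-0.1, 0.1, -3.3]
grip_width: 0.0605
```

```bash
python3 tq.py; python3 avg.py
```

```text
14.03 T in tool axes [0.032 0.026 0.012] F [0.11 3.27 0.04] pos [0.4293 0.0088 0.1263] w 0.0605 je [ -0.05 -36.05 -18.28  -0.     0.     0.  ]
14.38 Tx each [ 0.032  0.028 -0.013  0.019 -0.024  0.007 -0.009  0.027] mean [ 0.008 -0.009 -0.004] se [0.007 0.008 0.011]
```

Emit:
carry_out --plan '[[[0,0,-0.05],[0,0,0],0.04],[[0,0,0],[0,0,0],0.04],[[0,0,0.05],[0,0,0],0.04],[[0,0,0],[0,0,0],0.04],[[0,0,-0.05],[0,0,0],0.04],[[0,0,0],[0,0,0],0.04],[[0,0,0],[0,0,0],0.04],[[0,0,0],[0,0,0],0.04]]'

```text
time_s: 15.42
position: [0.4772, 0.0167, 0.1263]
tool_rot: [[-0.156, -0.001, -0.988], [0.988, 0.0, -0.156], [0.0, -1.0, 0.001]]
ft_force: [0.5, -0.0, -2.6]
grip_width: 0.0608
```

```bash
python3 tq.py; python3 avg.py; python3 m.py .479 .0165 .018 98.9 .03
```

```text
15.43 T in tool axes [ 0.023 -0.018 -0.017] F [-0.08  2.62 -0.45] pos [0.4772 0.0167 0.1263] w 0.0608 je [  0.05 -40.67 -19.36   0.    -0.    -0.  ]
15.78 Tx each [ 0.023 -0.058  0.039  0.011 -0.019  0.021  0.026 -0.051] mean [-0.001  0.003 -0.021] se [0.012 0.011 0.011]
t 15.82 pos [0.4778 0.0167 0.1264] toolx ang 98.97 total turn [ 0.    0.07 -0.  ] rows 4
[[-0.0001, 0.0271, -0.0003], [-0.0001, 0.0271, -0.0003], [-0.0001, 0.0271, -0.0003], [-0.0001, 0.0271, -0.0003]] turn each [ 0.    0.02 -0.  ]
F [ 0.0355  0.0106 -3.4233] T [-0.0029 -0.0146 -0.0295] w 0.061
```

The middle case shows no shift. I'm setting it down at z ≈ 0.017.

Emit:
carry_out --plan '[[[0,0.015,0],[0,0,0],0.04],[[0,0.035,0],[0,0,0],0.04],[[0,0.033,0],[0,0,0],0.04],[[0,0.017,0],[0,0,0],0.04],[[0,0.006,0],[0,0,0],0.04],[[0,0.0015,0],[0,0,0],0.04],[[0,0.0015,0],[0,0,0],0.04],[[0,0,0],[0,0,0],0.04]]'

```text
time_s: 16.82
position: [0.4783, 0.0166, 0.018]
tool_rot: [[-0.156, 0.002, -0.988], [0.988, -0.0, -0.156], [-0.001, -1.0, -0.002]]
ft_force: [-1.3, -0.1, 0.7]
grip_width: 0.0608
```

Emit:
carry_out --plan '[[[0,0.001,0],[0,0,0],0.04],[[0,0,0],[0,0,0],0.04],[[0,0,0],[0,0,0],0.085],[[0,0,0],[0,0,0],0.085],[[0,0,0],[0,0,0],0.085]]'

```text
time_s: 17.45
position: [0.478, 0.0167, 0.0163]
tool_rot: [[-0.156, 0.0, -0.988], [0.988, 0.0, -0.156], [-0.0, -1.0, -0.0]]
ft_force: [-0.3, -0.4, -0.0]
grip_width: 0.0846
```

Emit:
carry_out --plan '[[[0,-0.03,0],[0,0,0],0.085],[[0,-0.045,0],[0,0,0],0.085],[[0,-0.05,0],[0,0,0],0.085],[[0,-0.04,0],[0,0,0],0.085]]'

```text
time_s: 17.95
position: [0.4779, 0.0167, 0.1832]
tool_rot: [[-0.156, 0.001, -0.988], [0.988, -0.0, -0.156], [-0.0, -1.0, -0.001]]
ft_force: [0.7, -0.1, -0.7]
grip_width: 0.0852
```

```bash
python3 m.py .464 -.250 .18 61.9
```

```text
t 17.95 pos [0.4779 0.0167 0.1832] toolx ang 98.98 total turn [ 0.07 37.08 -0.  ] rows 5
[[-0.0523, 0.0007, 0.0111], [-0.0532, 0.0007, 0.0042], [-0.0534, 0.0007, -0.0027], [-0.0526, 0.0007, -0.0095], [-0.0509, 0.0007, -0.0162]] turn each [ 0.01  7.42 -0.  ]
F [ 0.6908 -0.1383 -0.672 ] T [-0.0099  0.0024 -0.032 ] w 0.0852
```

Emit:
carry_out --plan '[[[-0.0525,0.001,0.011],[0,7.4,0],0.085],[[-0.053,0.001,0.004],[0,7.4,0],0.085],[[-0.0535,0,-0.0025],[0,7.4,0],0.085],[[-0.0525,0,-0.0095],[0,7.4,0],0.085],[[-0.051,0.001,-0.016],[0,7.4,0],0.085],[[0,0,0],[0,0,0],0.085]]'

```text
time_s: 18.7
position: [0.4635, -0.2532, 0.1777]
tool_rot: [[0.474, -0.0, -0.88], [0.88, -0.0, 0.474], [-0.0, -1.0, 0.0]]
ft_force: [0.3, 0.5, 0.5]
grip_width: 0.0849
```

```bash
python3 m.py .464 -.250 .017 61.9 .042;  python3 - <<'E'
from rig import env
from h import *
for n in("side",):
    p=env.get_image(n); v=cv2.resize(p["image"][:,:,::-1],None,fx=4,fy=4)
    for x in((.4645,.2435,.33),(.479,.0145,.155),(.464,-.25,-.49)):
        q=proj(p,box(*x))*4+1.5
        for i,j in((0,1),(2,3),(4,5),(6,7),(0,2),(2,6),(6,4),(4,0),(1,3),(3,7),(7,5),(5,1)):
            cv2.line(v,tuple(int(t) for t in q[i]),tuple(int(t) for t in q[j]),(0,0,255),1)
    cv2.imwrite(f"pics/{n}3.png",v[480:1080,680:1320])
E
```

```text
t 18.7 pos [ 0.4635 -0.2532  0.1777] toolx ang 61.67 total turn [-0.02 -0.23 -0.02] rows 4
[[0.0008, 0.0402, 0.0003], [0.0008, 0.0402, 0.0003], [0.0008, 0.0402, 0.0003], [0.0008, 0.0402, 0.0003]] turn each [-0.   -0.06 -0.  ]
F [0.3234 0.5406 0.5231] T [ 0.0122 -0.0548 -0.0286] w 0.0849
```

View pics/side3.png

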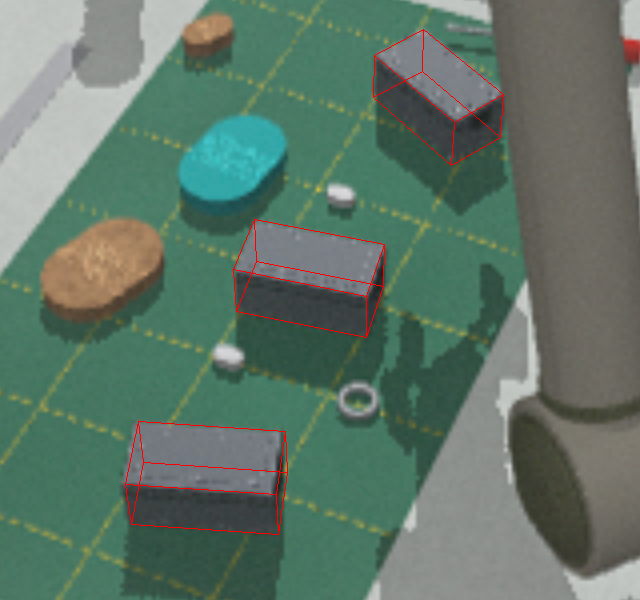

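The middle case is back in place and the right one matches its outline. I'm descending.

Emit:
carry_out --plan '[[[0.001,0.04,0],[0,0,0],0.085],[[0,0.045,0],[0,0,0],0.085],[[0,0.045,0],[0,0,0],0.085],[[0,0.031,0],[0,0,0],0.085],[[0,0,0],[0,0,0],0.085],[[0,0,0],[0,0,0],0.085]]'

```text
time_s: 19.5
position: [0.4651, -0.249, 0.0186]
tool_rot: [[0.469, 0.001, -0.883], [0.883, -0.001, 0.469], [-0.0, -1.0, -0.002]]
ft_force: [0.3, 0.2, -0.4]
grip_width: 0.085
```

Emit:
carry_out --plan '[[[0,0,0],[0,0,0],0.04],[[0,0,0],[0,0,0],0.04],[[0,0,0],[0,0,0],0.04],[[0,0,0],[0,0,0],0.04]]'

```text
time_s: 20.0
position: [0.4651, -0.2495, 0.0191]
tool_rot: [[0.469, 0.002, -0.883], [0.883, -0.002, 0.469], [-0.001, -1.0, -0.003]]
ft_force: [-1.3, 2.2, 9.7]
grip_width: 0.0608
```

Emit:
carry_out --plan '[[[0,-0.01,0],[0,0,0],0.04],[[0,-0.025,0],[0,0,0],0.04],[[0,-0.025,0],[0,0,0],0.04],[[0,-0.025,0],[0,0,0],0.04],[[0,-0.02,0],[0,0,0],0.04],[[0,-0.005,0],[0,0,0],0.04],[[0,0,0],[0,0,0],0.04],[[0,0,0],[0,0,0],0.04]]'

```text
time_s: 21.0
position: [0.4641, -0.2489, 0.1265]
tool_rot: [[0.47, -0.001, -0.883], [0.883, 0.001, 0.47], [0.0, -1.0, 0.002]]
ft_force: [0.1, -0.0, -4.0]
grip_width: 0.0607
```

Emit:
carry_out --plan '[[[0,0,0.05],[0,0,0],0.04],[[0,0,0],[0,0,0],0.04],[[0,0,-0.05],[0,0,0],0.04],[[0,0,0],[0,0,0],0.04],[[0,0,0.05],[0,0,0],0.04],[[0,0,0],[0,0,0],0.04],[[0,0,0],[0,0,0],0.04],[[0,0,0],[0,0,0],0.04]]'

```text
time_s: 22.0
position: [0.421, -0.2262, 0.1274]
tool_rot: [[0.47, 0.001, -0.883], [0.883, -0.0, 0.47], [-0.0, -1.0, -0.001]]
ft_force: [-0.4, 0.3, -3.5]
grip_width: 0.0607
```

```bash
python3 tq.py; python3 avg.py
```

```text
22.0 T in tool axes [-0.012  0.004 -0.019] F [0.08 3.49 0.5 ] pos [ 0.421  -0.2262  0.1274] w 0.0607 je [ 0.000e+00 -4.135e+01 -1.934e+01 -0.000e+00  1.000e-02  0.000e+00]
22.35 Tx each [-0.012 -0.009 -0.012 -0.004 -0.004 -0.017 -0.083 -0.057] mean [-0.025 -0.006 -0.013] se [0.01  0.006 0.01 ]
```

Emit:
carry_out --plan '[[[0,0,-0.05],[0,0,0],0.04],[[0,0,0],[0,0,0],0.04],[[0,0,0.05],[0,0,0],0.04],[[0,0,0],[0,0,0],0.04],[[0,0,-0.05],[0,0,0],0.04],[[0,0,0],[0,0,0],0.04],[[0,0,0],[0,0,0],0.04],[[0,0,0],[0,0,0],0.04]]'

```text
time_s: 23.4
position: [0.4639, -0.2488, 0.1273]
tool_rot: [[0.47, -0.001, -0.883], [0.883, 0.0, 0.47], [0.0, -1.0, 0.001]]
ft_force: [0.7, -0.2, -3.7]
grip_width: 0.0607
```

```bash
python3 tq.py; python3 avg.py; python3 m.py .465 -.2495 .018 61.9 .03
```

```text
23.4 T in tool axes [ 0.003  0.023 -0.011] F [ 0.14  3.73 -0.71] pos [ 0.4639 -0.2488  0.1273] w 0.0607 je [ 1.000e-02 -4.593e+01 -2.051e+01  0.000e+00 -0.000e+00 -0.000e+00]
23.75 Tx each [ 0.003 -0.006  0.006 -0.026 -0.052  0.012 -0.014 -0.005] mean [-0.01  -0.006  0.006] se [0.007 0.007 0.009]
t 23.8 pos [ 0.4644 -0.2491  0.1274] toolx ang 61.97 total turn [ 0.    0.07 -0.  ] rows 4
[[-0.0, 0.0273, -0.0002], [-0.0, 0.0273, -0.0002], [-0.0, 0.0273, -0.0002], [-0.0, 0.0273, -0.0002]] turn each [ 0.    0.02 -0.  ]
F [ 0.6091 -0.2976 -2.9188] T [ 0.0261 -0.0528 -0.0258] w 0.0608
```

The right case shows no shift either, so the left case is the rattler. I'm setting the right one down.

Emit:
carry_out --plan '[[[0,0.015,0],[0,0,0],0.04],[[0,0.035,0],[0,0,0],0.04],[[0,0.033,0],[0,0,0],0.04],[[0,0.017,0],[0,0,0],0.04],[[0,0.006,0],[0,0,0],0.04],[[0,0.0015,0],[0,0,0],0.04],[[0,0.0015,0],[0,0,0],0.04],[[0,0,0],[0,0,0],0.04]]'

```text
time_s: 24.8
position: [0.4648, -0.2495, 0.0192]
tool_rot: [[0.47, 0.001, -0.883], [0.883, -0.001, 0.47], [-0.0, -1.0, -0.002]]
ft_force: [-0.9, 0.8, 1.5]
grip_width: 0.061
```

Emit:
carry_out --plan '[[[0,0.001,0],[0,0,0],0.04],[[0,0,0],[0,0,0],0.04],[[0,0,0],[0,0,0],0.085],[[0,0,0],[0,0,0],0.085],[[0,0,0],[0,0,0],0.085]]'

```text
time_s: 25.42
position: [0.4645, -0.2492, 0.0173]
tool_rot: [[0.47, 0.0, -0.883], [0.883, -0.0, 0.47], [-0.0, -1.0, -0.0]]
ft_force: [-0.2, 0.2, -0.4]
grip_width: 0.0849
```

Emit:
carry_out --plan '[[[0,-0.03,0],[0,0,0],0.085],[[0,-0.045,0],[0,0,0],0.085],[[0,-0.05,0],[0,0,0],0.085],[[0,-0.04,0],[0,0,0],0.085]]'

```text
time_s: 25.92
position: [0.4645, -0.2492, 0.1843]
tool_rot: [[0.47, 0.001, -0.883], [0.883, -0.001, 0.47], [-0.0, -1.0, -0.001]]
ft_force: [0.4, -0.1, -0.2]
grip_width: 0.0847
```

```bash
python3 m.py .4645 .2445 .185 108.5 .06
```

```text
t 25.93 pos [ 0.4645 -0.2492  0.1843] toolx ang 61.97 total turn [  0.06 -46.53  -0.04] rows 9
[[0.0484, -0.0001, 0.0258], [0.0505, -0.0001, 0.0213], [0.0523, -0.0001, 0.0167], [0.0536, -0.0001, 0.0119], [0.0544, -0.0001, 0.007], [0.0548, -0.0001, 0.0021], [0.0548, -0.0001, -0.0029], [0.0543, -0.0001, -0.0078], [0.0534, -0.0001, -0.0126]] turn each [ 0.01 -5.17 -0.  ]
F [ 0.3829 -0.135  -0.1979] T [-0.0324  0.0494 -0.0302] w 0.0847
```

Emit:
carry_out --plan '[[[0.0485,0,0.026],[0,-5.2,0],0.085],[[0.0505,0,0.0215],[0,-5.2,0],0.085],[[0.0525,0,0.0165],[0,-5.2,0],0.085],[[0.0535,0,0.012],[0,-5.2,0],0.085],[[0.0545,0,0.007],[0,-5.2,0],0.085],[[0.055,0,0.002],[0,-5.2,0],0.085],[[0.055,0,-0.003],[0,-5.2,0],0.085],[[0.0545,0,-0.008],[0,-5.2,0],0.085]]'

```text
time_s: 26.92
position: [0.4636, 0.1926, 0.1824]
tool_rot: [[-0.238, 0.0, -0.971], [0.971, -0.0, -0.238], [-0.0, -1.0, -0.0]]
ft_force: [1.9, -1.2, 0.7]
grip_width: 0.0852
```

Emit:
carry_out --plan '[[[0.053,0,-0.0125],[0,-5,0],0.085],[[0,0,0],[0,0,0],0.085],[[0,0,0],[0,0,0],0.085]]'

```text
time_s: 27.3
position: [0.4634, 0.2449, 0.1821]
tool_rot: [[-0.318, -0.0, -0.948], [0.948, -0.0, -0.318], [-0.0, -1.0, 0.001]]
ft_force: [-0.3, 0.2, -0.3]
grip_width: 0.085
```

```bash
python3 m.py .4645 .245 .017 108.5 .06; python3 - <<'E'
from rig import env
from h import *
for n in("side","top"):
    p=env.get_image(n); v=cv2.resize(p["image"][:,:,::-1],None,fx=4,fy=4)
    for x in((.4645,.2435,.33),(.479,.0145,.155),(.464,-.25,-.49)):
        q=proj(p,box(*x))*4+1.5
        for i,j in((0,1),(2,3),(4,5),(6,7),(0,2),(2,6),(6,4),(4,0),(1,3),(3,7),(7,5),(5,1)):
            cv2.line(v,tuple(int(t) for t in q[i]),tuple(int(t) for t in q[j]),(0,0,255),1)
    cv2.imwrite(f"pics/{n}4.png",v[480:1080,680:1320] if n=="side" else cv2.resize(v[600:1000,500:1500],(800,320)))
E
```

```text
t 27.3 pos [0.4634 0.2449 0.1821] toolx ang 108.57 total turn [-0.03  0.07 -0.02] rows 3
[[-0.0001, 0.055, -0.0004], [-0.0001, 0.055, -0.0004], [-0.0001, 0.055, -0.0004]] turn each [-0.01  0.02 -0.01]
F [-0.2575  0.1655 -0.2619] T [-0.0187  0.0237  0.0521] w 0.085
```

View pics/side4.png

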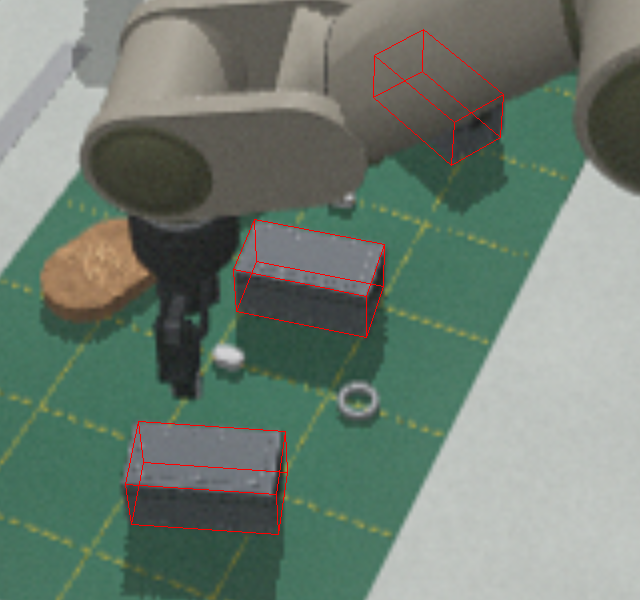

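View pics/top4.png

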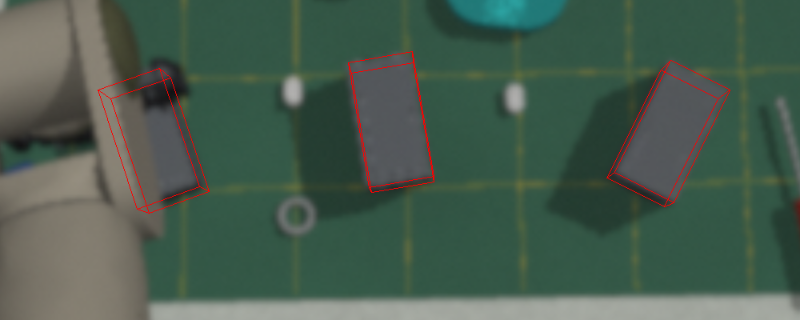

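All three cases are in place. I'm picking up the left one.

Emit:
carry_out --plan '[[[0,0.04,0],[0,0,0],0.085],[[0,0.05,0],[0,0,0],0.085],[[0,0.045,0],[0,0,0],0.085],[[0,0.03,0],[0,0,0],0.085],[[0,0,0],[0,0,0],0.085]]'

```text
time_s: 28.02
position: [0.4629, 0.2439, 0.016]
tool_rot: [[-0.317, -0.004, -0.949], [0.949, -0.001, -0.317], [0.0, -1.0, 0.004]]
ft_force: [-0.6, -0.5, -0.3]
grip_width: 0.0852
```

Emit:
carry_out --plan '[[[0,0,0],[0,0,0],0.04],[[0,0,0],[0,0,0],0.04],[[0,0,0],[0,0,0],0.04],[[0,0,0],[0,0,0],0.04]]'

```text
time_s: 28.52
position: [0.4646, 0.2452, 0.0192]
tool_rot: [[-0.318, 0.004, -0.948], [0.948, 0.001, -0.318], [-0.001, -1.0, -0.004]]
ft_force: [0.6, -2.0, 6.0]
grip_width: 0.0607
```

Emit:
carry_out --plan '[[[0,-0.01,0],[0,0,0],0.04],[[0,-0.025,0],[0,0,0],0.04],[[0,-0.025,0],[0,0,0],0.04],[[0,-0.025,0],[0,0,0],0.04],[[0,-0.02,0],[0,0,0],0.04],[[0,-0.005,0],[0,0,0],0.04],[[0,0,0],[0,0,0],0.04]]'

```text
time_s: 29.4
position: [0.4633, 0.2452, 0.1274]
tool_rot: [[-0.319, -0.0, -0.948], [0.948, 0.0, -0.319], [0.0, -1.0, 0.0]]
ft_force: [0.1, -0.6, -3.9]
grip_width: 0.0605
```

```bash
python3 m.py .660 .067 .13 108.5 .035; python3 avg.py
```

```text
t 29.4 pos [0.4633 0.2452 0.1274] toolx ang 108.58 total turn [-0.    0.08  0.  ] rows 8
[[-0.0289, -0.0003, -0.0162], [-0.0289, -0.0003, -0.0162], [-0.0289, -0.0003, -0.0162], [-0.0289, -0.0003, -0.0162], [-0.0289, -0.0003, -0.0162], [-0.0289, -0.0003, -0.0162], [-0.0289, -0.0003, -0.0162], [-0.0289, -0.0003, -0.0162]] turn each [-0.    0.01  0.  ]
F [ 0.1225 -0.583  -3.9296] T [-0.0236  0.0081 -0.005 ] w 0.0605
29.75 Tx each [ 0.015 -0.019  0.037  0.051 -0.016  0.036 -0.002  0.045] mean [ 0.018  0.002 -0.018] se [0.009 0.013 0.008]
```

Emit:
carry_out --plan '[[[-0.015,0,-0.008],[0,0,0],0.04],[[-0.03,0,-0.017],[0,0,0],0.04],[[-0.033,-0.001,-0.018],[0,0,0],0.04],[[-0.034,-0.001,-0.02],[0,0,0],0.04],[[-0.034,0,-0.02],[0,0,0],0.04],[[-0.034,0,-0.02],[0,0,0],0.04],[[-0.03,0,-0.017],[0,0,0],0.04],[[-0.021,0,-0.01],[0,0,0],0.04]]'

```text
time_s: 30.8
position: [0.6618, 0.0651, 0.1288]
tool_rot: [[-0.317, 0.0, -0.948], [0.948, -0.0, -0.317], [-0.0, -1.0, 0.0]]
ft_force: [0.3, -0.4, -3.1]
grip_width: 0.0607
```

Emit:
carry_out --plan '[[[0,0,0],[0,0,0],0.04],[[0,0,0],[0,0,0],0.04],[[0,0,0],[0,0,0],0.04],[[0,0,0],[0,0,0],0.04]]'

```text
time_s: 31.3
position: [0.6601, 0.0681, 0.1295]
tool_rot: [[-0.319, 0.0, -0.948], [0.948, -0.0, -0.319], [-0.0, -1.0, -0.0]]
ft_force: [0.7, 0.6, -3.3]
grip_width: 0.0608
```

```bash
python3 m.py .660 .067 .13 108.5 .035; python3 avg.py
```

```text
t 31.3 pos [0.6601 0.0681 0.1295] toolx ang 108.61 total turn [ 0.    0.11 -0.  ] rows 1
[[-0.001, -0.0005, 0.0004]] turn each [ 0.    0.11 -0.  ]
F [ 0.7156  0.615  -3.2776] T [-0.0448 -0.0056  0.0408] w 0.0608
31.65 Tx each [ 0.009 -0.041  0.007 -0.011  0.024  0.029  0.009 -0.007] mean [ 0.002 -0.005  0.003] se [0.007 0.01  0.009]
```

The moment reads near zero now, so the ball may be resting mid-channel. I'll give the case a short shake up here to confirm it's the right one.

Emit:
carry_out --plan '[[[0,0,0.05],[0,0,0],0.04],[[0,0,0],[0,0,0],0.04],[[0,0,0],[0,0,0],0.04]]'

```text
time_s: 32.08
position: [0.6137, 0.0517, 0.1299]
tool_rot: [[-0.318, 0.002, -0.948], [0.948, -0.0, -0.318], [-0.001, -1.0, -0.002]]
ft_force: [0.9, -0.0, -3.0]
grip_width: 0.0605
```

```bash
python3 avg.py
```

```text
32.42 Tx each [-0.029  0.056  0.05   0.013  0.03   0.062  0.081  0.05 ] mean [ 0.039 -0.013  0.009] se [0.011 0.006 0.011]
```

Emit:
carry_out --plan '[[[0,0,-0.05],[0,0,0],0.04],[[0,0,0],[0,0,0],0.04],[[0,0,0],[0,0,0],0.04]]'

```text
time_s: 32.85
position: [0.66, 0.0677, 0.1289]
tool_rot: [[-0.319, -0.001, -0.948], [0.948, -0.0, -0.319], [0.0, -1.0, 0.001]]
ft_force: [-0.7, 0.3, -3.0]
grip_width: 0.0608
```

```bash
python3 avg.py; python3 m.py .660 .067 .13 108.5 .035
```

```text
33.2 Tx each [ 0.006 -0.01   0.024 -0.032  0.039 -0.024 -0.009 -0.002] mean [-0.001  0.003  0.002] se [0.008 0.009 0.008]
t 33.25 pos [0.6602 0.0675 0.1295] toolx ang 108.56 total turn [ 0.    0.06 -0.  ] rows 1
[[-0.0004, -0.0005, 0.0003]] turn each [ 0.    0.06 -0.  ]
F [ 0.7584  0.3363 -2.3624] T [-0.0157  0.0123 -0.0318] w 0.0605
```

That result is ambiguous, so I'll tilt it lengthwise instead and measure while tilted.

Emit:
carry_out --plan '[[[0,0,0],[5,0,0],0.04],[[0,0,0],[5,0,0],0.04],[[0,0,0],[0,0,0],0.04],[[0,0,0],[0,0,0],0.04],[[0,0,0],[0,0,0],0.04],[[0,0,0],[0,0,0],0.04]]'

```text
time_s: 34.0
position: [0.6602, 0.0675, 0.1297]
tool_rot: [[-0.318, -0.164, -0.934], [0.948, -0.055, -0.314], [-0.0, -0.985, 0.173]]
ft_force: [0.0, -0.2, -3.5]
grip_width: 0.0606
```

```bash
python3 avg.py
```

```text
34.35 Tx each [-0.108 -0.106 -0.054 -0.132 -0.145 -0.066 -0.045 -0.111] mean [-0.096  0.001 -0.009] se [0.012 0.009 0.011]
```

Emit:
carry_out --plan '[[[0,0,0],[-5,0,0],0.04],[[0,0,0],[-5,0,0],0.04],[[0,0,0],[-5,0,0],0.04],[[0,0,0],[-5,0,0],0.04],[[0,0,0],[0,0,0],0.04],[[0,0,0],[0,0,0],0.04],[[0,0,0],[0,0,0],0.04],[[0,0,0],[0,0,0],0.04]]'

```text
time_s: 35.4
position: [0.6606, 0.0678, 0.1292]
tool_rot: [[-0.319, 0.164, -0.933], [0.948, 0.055, -0.314], [0.0, -0.985, -0.173]]
ft_force: [0.3, 0.2, -2.6]
grip_width: 0.0607
```

```bash
python3 avg.py
```

```text
35.75 Tx each [0.087 0.167 0.134 0.114 0.147 0.13  0.153 0.1  ] mean [ 0.129  0.017 -0.023] se [0.009 0.014 0.014]
```

Emit:
carry_out --plan '[[[0,0,0],[5,0,0],0.04],[[0,0,0],[4,0,0],0.04],[[0,0,0],[1,0,0],0.04],[[0,0,0],[0,0,0],0.04],[[0,0,0],[0,0,0],0.04]]'

```text
time_s: 36.42
position: [0.6601, 0.0676, 0.1294]
tool_rot: [[-0.318, 0.001, -0.948], [0.948, 0.0, -0.318], [0.0, -1.0, -0.001]]
ft_force: [-1.0, 0.1, -2.4]
grip_width: 0.0605
```

```bash
python3 avg.py;  python3 m.py .660 .067 .13 108.5 .035
```

```text
36.77 Tx each [-0.011 -0.063 -0.066 -0.096 -0.073 -0.051 -0.098 -0.071] mean [-0.066 -0.006 -0.003] se [0.009 0.014 0.007]
t 36.83 pos [0.6603 0.0676 0.1294] toolx ang 108.57 total turn [0.01 0.07 0.  ] rows 1
[[-0.0005, -0.0006, 0.0005]] turn each [0.01 0.07 0.  ]
F [ 0.5985 -0.0786 -2.7507] T [ 0.0942 -0.0374 -0.    ] w 0.0607
```

Level readings now move between 0 and −0.066 N m, which confirms the ball is loose. Last I'll check the pictures.

```bash
python3 - <<'E'
from rig import env
from h import *
for n in("side","top"):
    p=env.get_image(n); v=cv2.resize(p["image"][:,:,::-1],None,fx=4,fy=4)
    for x in((.6605,.0675,.325,.1104),(.479,.0145,.155),(.464,-.25,-.49)):
        q=proj(p,box(*x))*4+1.5
        for i,j in((0,1),(2,3),(4,5),(6,7),(0,2),(2,6),(6,4),(4,0),(1,3),(3,7),(7,5),(5,1)):
            cv2.line(v,tuple(int(t) for t in q[i]),tuple(int(t) for t in q[j]),(0,0,255),1)
    cv2.imwrite(f"pics/{n}5.png",v[440:1040,560:1320] if n=="side" else cv2.resize(v[360:1000,400:1600],(800,427)))
E
```

```text
(no output)
```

View pics/side5.png

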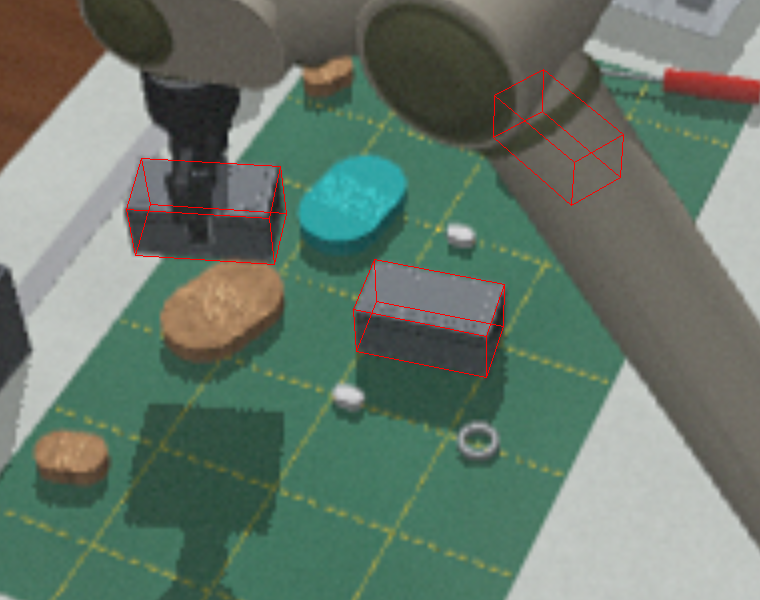

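View pics/top5.png

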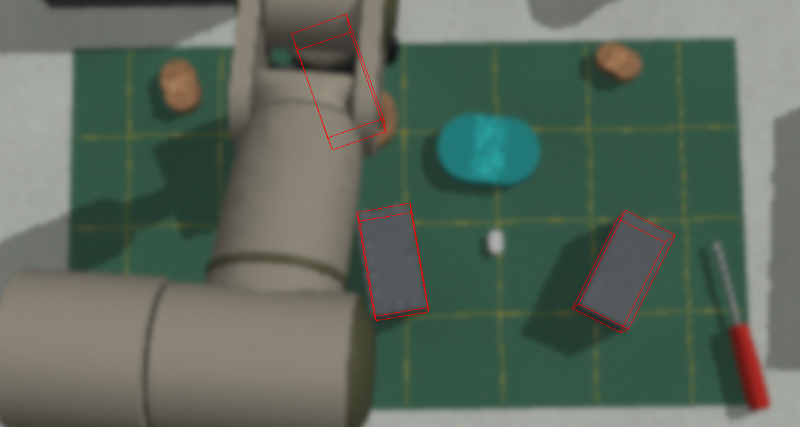

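The pictures show the case level at its predicted box over the brown oval, with the middle and right cases on their original outlines. I'm handing the job in.

```bash
python3 -c "
from rig import env
s=env.observe();print(s['time_s'],s['qvel'].round(2),s['position'])
print(env.close_job())"
```

```text
36.925 [ 0.02  0.11  0.05 -0.02 -0.04 -0.05] [0.66034376 0.06763218 0.12933671]
the job is handed in; nothing more can be done
None
```

I lifted and shook the cases in order (left, middle, right) and set each one back. The left case is the one with the loose ball. I handed the job in at 36.9 s (limit 72 s) with it held over the brown oval block; no verdict came back.

**Which one rattled**
- **Left case:** its lengthwise moment flipped between +0.067 and −0.056 N m during shaking.
- **Other two:** no end-to-end change beyond noise. The middle read +0.008 and −0.001 N m, and the right read −0.025 and −0.010 N m.

**One check that disagreed:** after I picked the left case up again and carried it over the block, its moment read about zero. A short extra shake was inconclusive (+0.039, then 0.00 N m). I then tilted it about 10° each way, and back at level it read −0.066 N m, so the load had shifted and the ball is loose.

**Last checks before handing in**
- **Held case:** level and still, with its centre about 12 cm above the block's top. By my estimate it is within a few mm of centred (block centre 0.660, 0.067).
- **Other two cases:** both matched their starting outlines in the top view.
- **Other loose things:** none looked disturbed, though I judged this by eye. The micrometer was not visible in the last pictures, and one bead and the ring showed only in the side view.

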